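# Lift the box lid over its ridge and slide it open

## Robot

A 6-joint arm with a two-finger parallel gripper is mounted at the origin on a cart in front of the work surface, level with it; the furniture and walls round the work are solid. World frame = base frame: x ahead of the robot, y to its left, z up, the work surface at z = 0. Lengths are in m, angles in rad, forces in N, time in s.
With the tool pointing down it reaches from about 0.3 to 0.875 m from the base axis. Payload 4.2 kg.
Tool frame: the origin (TCP) lies between the finger pads; the fingertips stand ctrl.tip_extent ahead of it and the grasp point (between the pads) is the TCP (ctrl.tip_extent is the distance from the TCP to the fingertips, in m); z points along the fingers, y is the line along which they close (so a half turn about z gives the same grasp; the last joint's range is limited). The gripper opens to 85 mm and grips with 20 to 120 N. Pads are 22 mm wide; open, the fingers measure 114 mm over their backs; the gripper's body (76 mm by 85 mm) begins 54 mm behind the grasp point. The pads swing forward as they close: fully open they stand 13 mm farther back than shut.
Start: joints at [1.167, 0.32, 1.565, -0, 1.257, -0.02], TCP at [0.215, 0.533, 0.25] pointing down, gripper open.
Joint ranges: [-3.11, 3.11], [-0.84, 2.01], [0.21, 2.61], [-1.34, 4.49], [0.05, 2.63], [-2.56, 2.56]. Speed limits (rad/s): [2.57, 2.57, 3.14, 3.14, 3.14, 3.14].

## Interface

Orientations are given as a rotation vector (axis times angle).
In Python, from cell import status, imaging, sign_off, ctrl gives the robot as it stands.
- The arm moves only by the shell command python3 -m creep 'ROWS'. ROWS is JSON, a list that holds one entry, the list of rows, each a list of 7 numbers: the turn, a rotation vector about the world's x, y, z in rad, then the shift along the world's x, y, z in mm, then the finger opening in mm, from 0 to 85.4. In form: [[[rx, ry, rz, tx, ty, tz, jaw], ...]]. A call has 1 to 12 rows; each row is the pose to reach, as a shift and turn from the pose commanded when the call began; what a row does not reach only later rows make up. A row lasts 1/8 s, in which the tool goes at most 62.5 mm and 10.7 degrees, less where a joint would pass 70% of its speed; a pose out of reach is approached as far as the arm can. A call with a gripper value outside its range is refused whole. The fingers move at their own pace and stop on an object; the grip force is fixed at half the most. Time passes only in rows, so rows that repeat a pose let the fingers close. It gives the time, the measured TCP pose, the force, the opening and the grip force at its end, in the units of the state.
- status.read_state(): the state, without advancing time (a new reading comes with each control period).
- imaging.get_image(name): name is "side" or "top"; returns a dict with "color" (400x640x3 uint8, red, green, blue), "z_map" (400x640 float32, m along the optical axis (not along the pixel's ray), 0 where there is no reading), "intrinsics" (3x3 intrinsics, pixels), "k1" (the pictures are not rectified: a ray, as slopes to the right and down, at radius r is drawn at 1 + k1 r^2 times it, then the intrinsics apply), "origin" and "attitude" of the camera in the world. Camera axes: x right, y up, looking along -z (the intrinsics and any distortion apply to the point x, -y, -z); pixel columns grow to the right and rows downward; lengths in m; the calibration is good to about 2 mm. A picture is of the moment at which its call begins.
- sign_off(): hands the job in; it is judged then, once.
The state is a dict: "time": time; "qpos": joint angles; "dq": joint speeds; "effort": joint torques, N m; "ee_pos": TCP position; "tcp_rot": TCP orientation; "ft_force": force on the tool from outside, world axes, zero at the start; "ft_torque": the same for the moment, N m; "opening": finger opening in m; "finger_force": force on a finger pad.
Only numpy, scipy, OpenCV 4.12 (cv2) and the standard library are available. Lean on these libraries where they do the work, as an engineer would, in place of code of your own. Each camera call takes 0.05 s, during which the arm holds its last target. There are 200 camera calls.

## Task

Open the longer of the two wooden boxes so that the small parts in it can be got at: lift its lid by the knob until it clears the steel ridge behind it, slide it fully open over the ridge to the back of the box, and let it down flat behind the ridge. Leave the shorter box shut.

Things in the scene. Friction and masses are not known exactly. Their poses are not given: they have to be found in the camera images.
- long_knob (a point): Grip point on the longer box's lid knob, 12 mm below its top and 106 mm above the bench while the lid is down. The knob is an upright dark steel cylinder, 26 mm across, 60 mm high, in the middle of the lid; its top is 34 mm above the steel lips along the box sides (50 mm to either side). x axis: level, the way the lid slides open, away from the robot; z up. The lid never turns in the box.
- long_lid (a joint): Slide of the longer box's lid along the box, m: 0 shut, 0.156 end of travel, friction under 1 N. A steel ridge across the box, 8 mm wide and 9 mm high above the lid's seat, stops the shut lid after 4 mm unless lifted. The lid (112 x 111 x 6 mm) comes down flat behind the ridge only from 0.124 on. The wooden box, fixed, is 290 x 130 x 84 mm; front half a tray, rear half decked.
- long_lift (a joint): How far the longer box's lid is lifted straight up, m: 0 down flat, over 0.009 clears the ridge, 0.022 is the limit under the lips. The lid weighs about 0.3 kg; let go, it sinks by its own weight, but resting on the ridge it stays at 0.009.
- short_lid (a joint): How far the lid of the shorter box has slid, m: 0 shut. That box is of the same build and has the same knob, but is only 218 mm long and 105 mm wide. It stands beside the longer one, to its left or its right.

How it is judged:
At the end, for the whole second after the job is handed in: The longer box's lid has slid open by more than 120 mm, so that all of it is past the ridge, and lies down flat behind it (lifted by less than 4 mm) at rest; the shorter box's lid is still shut (slid less than 10 mm) (value of joint long_lid above 0.12 m and value of joint long_lift below 0.004 m and velocity of joint long_lid between -0.01 and 0.01 m/s and value of joint short_lid below 0.01 m); the robot touches nothing.
It fails at once if the shorter box's lid is slid open by more than 10 mm (value of joint short_lid above 0.01 m).
It also fails if it takes over 32 s, if anything falls off the work surface, if the arm or the gripper's body presses on something with over 40 N, if the wrist force passes 120 N, or if a joint passes its speed limit or range.

## Working session

There is one attempt and no reset: what is moved stays moved. The work goes in short steps, Python scripts to look and compute and a shell command to move; the robot and the scene stay as the last step left them, time stands still between calls to the robot, and variables do not carry over. Pictures are saved under pics/ and viewed, at most 10 in all, crops included, and the job is handed in when it is done.

```bash
mkdir -p pics
cat > h.py <<'E'
import numpy as np,cv2
from cell import status,imaging,ctrl
def grab(n):
    d=imaging.get_image(n); return d
def world(d):
    K=np.array(d["intrinsics"],float);k1=float(d["k1"]);z=d["z_map"]
    h,w=z.shape;v,u=np.mgrid[0:h,0:w].astype(float)
    p=cv2.undistortPoints(np.stack([u.ravel(),v.ravel()],1)[:,None],K,np.array([k1,0,0,0.]))[:,0]
    x=p[:,0].reshape(h,w)*z;y=p[:,1].reshape(h,w)*z
    c=np.stack([x,-y,-z],-1)
    A=np.array(d["attitude"],float)
    R=cv2.Rodrigues(A)[0] if A.size==3 else A
    W=c@R.T+np.array(d["origin"]); W[z==0]=np.nan
    return W
E
python3 - <<'E'
from h import *
for n in("top","side"):
    d=grab(n);cv2.imwrite(f"pics/{n}0.png",d["color"][...,::-1]);np.save(n+"W.npy",world(d))
    print(n,d["origin"],d["attitude"],d["k1"])
s=status.read_state();print(s["time"],s["ee_pos"],s["tcp_rot"],ctrl.tip_extent)
E
```

```text
top [ 0.42166695 -0.02374372  0.97576692] [ 0.0786276  -0.06440331 -1.58065223] -0.04867024963829843
side [0.3183139  0.63838046 0.63609508] [ 0.19887069 -1.25554498 -2.59503649] 0.043405344418241336
0.1 [0.21516155 0.53281151 0.24956171] [-5.99126206e-01 -3.08361964e+00  2.45465230e-03] 0.019
```

View pics/top0.png

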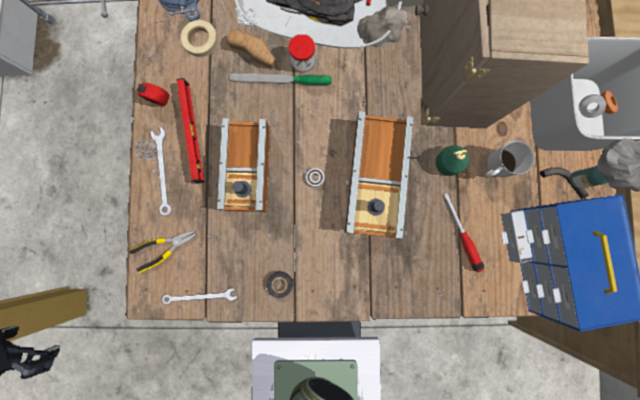

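View pics/side0.png

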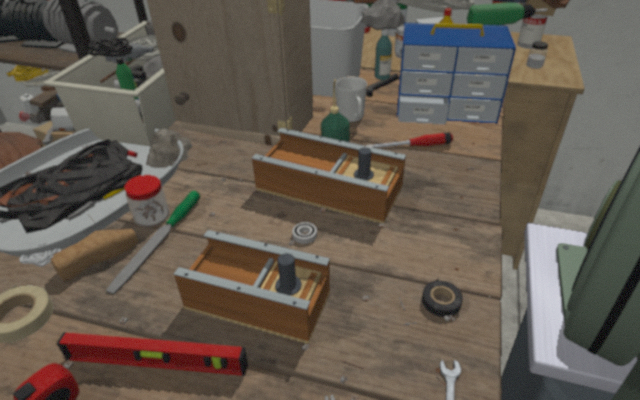

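The top view shows the longer box at columns 348–412, rows 113–237, with its knob at about (376,207). The shorter box is to its left, with its knob at about (240,188). Next I measure the long box's knob and axis.

Run:
```python
from h import *
W=np.load("topW.npy")
def reg(W,u0,u1,v0,v1):return W[v0:v1,u0:u1].reshape(-1,3)
P=reg(W,340,420,105,245);P=P[~np.isnan(P[:,0])]
k=P[P[:,2]>.105];print("knob top",len(k),k.mean(0),k.min(0),k.max(0))
b=P[(P[:,2]>.065)&(P[:,2]<.1)];print("box",len(b),np.median(b[:,2]))
r=cv2.minAreaRect(b[:,:2].astype(np.float32)*1000);print(r,cv2.boxPoints(r))
S=np.load("sideW.npy");Q=reg(S,350,380,140,185);Q=Q[~np.isnan(Q[:,0])]
q=Q[Q[:,2]>.098];print("side knob",len(q),q.mean(0),q.min(0),q.max(0));
q=q[q[:,2]>.113];print(len(q),q.mean(0))
```

```text
knob top 111 [ 0.47574652 -0.14755425  0.11686976] [ 0.46336042 -0.16057443  0.10617726] [ 0.48829364 -0.13559505  0.12160441]
box 1643 0.08361527681361314
((553.6151733398438, -157.81092834472656), (130.63319396972656, 291.0787658691406), 83.03973388671875) [[ 401.23325  -205.00955 ]
 [ 690.1669   -240.28278 ]
 [ 705.9971   -110.612305]
 [ 417.06348   -75.33908 ]]
side knob 163 [ 0.47670318 -0.14141052  0.11104058] [ 0.46542071 -0.15981886  0.09801945] [ 0.48991552 -0.13360181  0.11856096]
83 [ 0.47759281 -0.1445696   0.11641169]
```

```bash
python3 -m creep '[[[0,0,0.05,10,-30,-5,60],[0,0,0.15,32,-85,-10,60],[0,0,0.262,55,-143,-15,60],[0,0,0.262,78,-203,-20,60],[0,0,0.262,101,-263,-25,60],[0,0,0.262,124,-323,-30,60],[0,0,0.262,147,-383,-35,60],[0,0,0.262,170,-443,-40,60],[0,0,0.262,193,-503,-45,60],[0,0,0.262,216,-563,-50,60],[0,0,0.262,239,-623,-50,60],[0,0,0.262,255,-665,-50,60]]]'
python3 - <<'E'
from h import *
from scipy.spatial.transform import Rotation as R
s=status.read_state();M=R.from_rotvec(s["tcp_rot"]).as_matrix();print(s["time"],s["ee_pos"],M.round(3),np.degrees(np.arctan2(M[1,1],M[0,1])),(np.array([.4765,-.1475,.109])-s["ee_pos"])*1000)
E
```

```text
time: 1.6
ee_pos: [0.4705, -0.1339, 0.2]
tcp_rot: [-0.192, -3.135, -0.001]
ft_force: [0.6, -0.2, 0.1]
opening: 0.0598
finger_force: 0.0
1.6 [ 0.47050819 -0.1339473   0.20000511] [[-0.992  0.122 -0.   ]
 [ 0.122  0.992  0.001]
 [ 0.     0.    -1.   ]] 82.97520789560582 [  5.99180669 -13.55270319 -91.00511292]
```

```bash
python3 -m creep '[[[0,0,0,6,-14,-20,60],[0,0,0,6,-14,-45,60],[0,0,0,6,-14,-55,60],[0,0,0,6,-14,-55,60]]]'
python3 - <<'E'
from h import *
d=grab("side");cv2.imwrite("pics/side1.png",cv2.resize(d["color"][60:260,220:480,::-1],None,fx=3,fy=3))
E
```

```text
time: 2.1
ee_pos: [0.4759, -0.1455, 0.1449]
tcp_rot: [-0.191, -3.134, -0.001]
ft_force: [-0.2, 0.6, 0.8]
opening: 0.0602
finger_force: 0.0
```

View pics/side1.png

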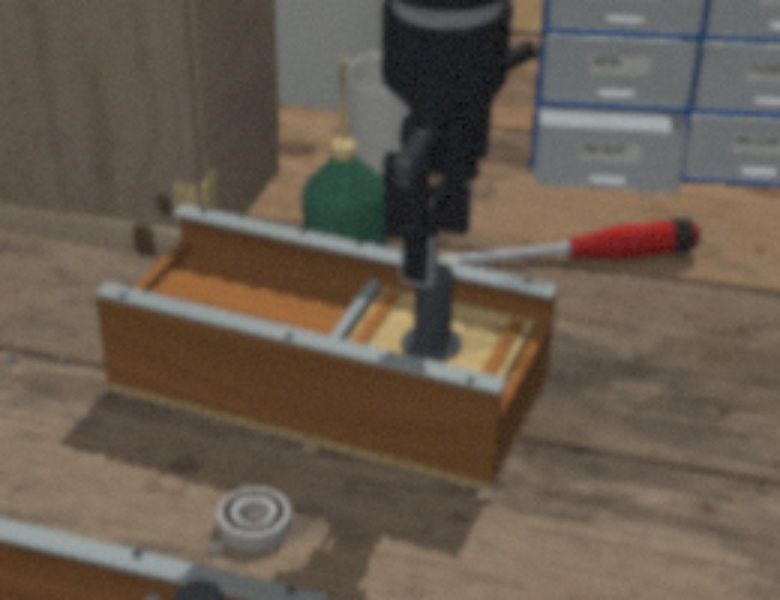

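The open fingers straddle the knob: near fingertip at about (418,278), knob top at about (435,268). I'll descend and close.

```bash
python3 -m creep '[[[0,0,0,0,-1,-15,60],[0,0,0,0,-1,-30,60],[0,0,0,0,-1,-36,60],[0,0,0,0,-1,-36,40],[0,0,0,0,-1,-36,30],[0,0,0,0,-1,-36,20],[0,0,0,0,-1,-36,20],[0,0,0,0,-1,-36,20],[0,0,0,0,-1,-36,20]]]'
```

```text
time: 3.28
ee_pos: [0.4769, -0.1491, 0.11]
tcp_rot: [0.189, 3.134, -0.007]
ft_force: [-0.3, -8.8, -0.5]
opening: 0.0242
finger_force: 59.0
```

```bash
python3 -m creep '[[[0,0,0,0,-1,0,18],[0,0,0,0,-1,3,18],[0,0,0,0,-1,8,18],[0,0,0,0,-1,13,18],[0,0,0,0,-1,15,18],[0,0,0,0,-1,15,18]]]'
```

```text
time: 4.03
ee_pos: [0.4765, -0.1491, 0.1247]
tcp_rot: [0.19, 3.135, -0.004]
ft_force: [0.1, -7.5, -3.1]
opening: 0.0239
finger_force: 59.0
```

The z force of -3.1 N matches the lid's weight, so it is hanging from the gripper. I'll slide it back.

```bash
python3 -m creep '[[[0,0,0,8,-2,0,18],[0,0,0,20,-3.5,0,18],[0,0,0,34,-5.2,0,18],[0,0,0,48,-7,0,18],[0,0,0,62,-8.6,0,18],[0,0,0,70,-9.5,0,18],[0,0,0,70,-9.5,0,18]]]'
```

```text
time: 4.9
ee_pos: [0.5482, -0.1579, 0.1243]
tcp_rot: [0.191, 3.134, -0.001]
ft_force: [0.4, -6.1, -3.3]
opening: 0.0243
finger_force: 59.1
```

```bash
python3 -m creep '[[[0,0,0,10,-2,0,18],[0,0,0,24,-4,0,18],[0,0,0,38,-6,0,18],[0,0,0,52,-7.5,0,18],[0,0,0,64,-9,0,18],[0,0,0,71,-10,0,18],[0,0,0,71,-10,0,18]]]'
python3 - <<'E'
from h import *
d=grab("side");cv2.imwrite("pics/side2.png",cv2.resize(d["color"][60:260,220:480,::-1],None,fx=3,fy=3))
E
```

```text
time: 5.78
ee_pos: [0.6181, -0.1667, 0.1242]
tcp_rot: [0.191, 3.135, 0.002]
ft_force: [1.1, 3.7, -2.7]
opening: 0.0242
finger_force: 59.3
```

View pics/side2.png

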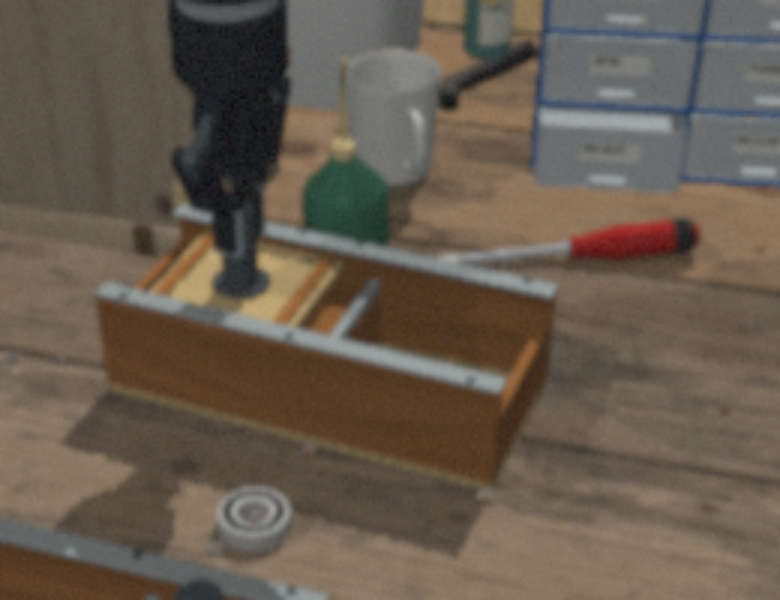

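The lid has moved past the ridge: its front edge is at about (335,265) and the ridge at about (360,310). Travel is about 142 mm, so I'll lower it.

```bash
python3 -m creep '[[[0,0,0,0,0,-3,18],[0,0,0,0,0,-8,18],[0,0,0,0,0,-12,18],[0,0,0,0,0,-14,18],[0,0,0,0,0,-14,18]]]'
```

```text
time: 6.45
ee_pos: [0.617, -0.1666, 0.1103]
tcp_rot: [-0.192, -3.136, -0.002]
ft_force: [2.0, 4.9, -2.1]
opening: 0.0242
finger_force: 59.5
```

Release, then rise.

```bash
python3 -m creep '[[[0,0,0,0,0,-1,18],[0,0,0,0,0,-1,30],[0,0,0,0,0,-1,45],[0,0,0,0,0,0,60],[0,0,0,0,0,0,60],[0,0,0,0,0,0,60],[0,0,0,0,0,20,60],[0,0,0,0,0,50,60],[0,0,0,0,0,80,60],[0,0,0,-50,0,90,60],[0,0,0,-100,0,90,60],[0,0,0,-100,0,90,60]]]'
python3 - <<'E'
from h import *
d=grab("side");W=world(d);cv2.imwrite("pics/side3.png",cv2.resize(d["color"][60:260,220:480,::-1],None,fx=3,fy=3))
Q=W[120:160,280:320].reshape(-1,3);Q=Q[(Q[:,2]>.09)&(Q[:,2]<.15)&(Q[:,0]>.58)&(Q[:,0]<.66)]
print(len(Q),Q.mean(0),np.percentile(Q[:,2],[50,90,98]))
d=grab("top");W=world(d);Q=W.reshape(-1,3);Q=Q[(Q[:,2]>.105)&(Q[:,2]<.14)&(abs(Q[:,0]-.618)<.04)&(abs(Q[:,1]+.167)<.04)];print(len(Q),Q.mean(0) if len(Q) else 0)
E
```

```text
time: 7.95
ee_pos: [0.5138, -0.1669, 0.2004]
tcp_rot: [-0.193, -3.133, -0.001]
ft_force: [0.0, 0.7, -0.3]
opening: 0.0599
finger_force: 0.0
189 [ 0.61650944 -0.15807353  0.1075586 ] [0.10912137 0.11731865 0.11861454]
92 [ 0.61637303 -0.16326117  0.11678312]
```

View pics/side3.png

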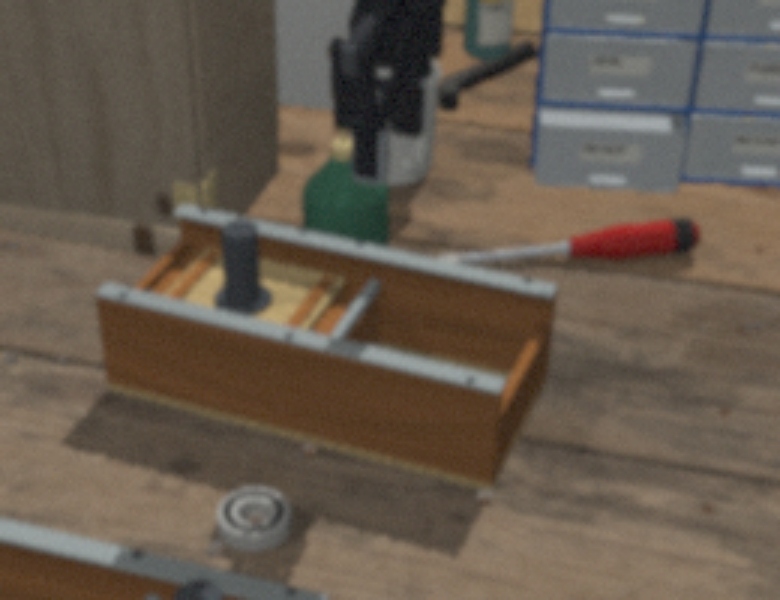

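The lid lies flat behind the ridge. The knob top at about (240,228) measures 0.117 m, the same as when the lid was shut, and it has travelled about 141 mm. The gripper is clear of everything.

```bash
python3 -c "
from cell import sign_off
print(sign_off())"
```

```text
the job is handed in; nothing more can be done
None
```

The longer box's lid is slid open by about 141 mm and lies flat behind the ridge, the shorter box was left alone, the gripper is clear, and the job was handed in at about 8 s; no verdict came back.

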